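# File two drilled test tiles on the two-pin sample holder

## Robot

A 6-joint arm with a two-finger parallel gripper is mounted at the origin on a cart in front of the work surface, level with it; the furniture and walls round the work are solid. World frame = base frame: x ahead of the robot, y to its left, z up, the work surface at z = 0. Lengths are in mm, angles in degrees, forces in N, time in s.
With the tool pointing down it reaches from about 275 to 725 mm from the base axis. Payload 5.6 kg.
Tool frame: the origin (TCP) lies between the finger pads; the fingertips stand 25 mm ahead of it and the grasp point (between the pads) lies 6 mm ahead of it; z points along the fingers, y is the direction in which the jaws open and shut (so a half turn about z gives the same grasp; the last joint's range is limited). The gripper opens to 85 mm and grips with 20 to 120 N. Pads are 22 mm wide; open, the fingers measure 114 mm over their backs; the gripper's body (76 mm by 85 mm) begins 54 mm behind the grasp point. The pads swing forward as they close: fully open they stand 13 mm farther back than shut.
Start: joints at [88.9, 14.616, 6.199, 0, -81.583, -16.306], TCP at [164.504, 524.816, 256.283] pointing down, gripper open.
Joint ranges: [-168.99, 168.99], [-69.2, 112.95], [-62.41, 85.93], [-164.36, 98.24], [-168.68, -3.75], [-174.98, 174.98]. Speed limits (degrees/s): [147.25, 147.25, 180, 180, 180, 180].

## Interface

Orientations are given as [roll, pitch, yaw] about the fixed x, y, z axes, in that order (R = Rz(yaw) Ry(pitch) Rx(roll)).
In Python, from bench import * gives the robot as it stands.
- The arm moves only by the tool send_rows, never from a script. Its argument "plan" is a list of rows, each a list of 5 numbers: the shift along the world's x, y, z in mm, then the turn about the world's z in rad, then the finger opening in mm, from 0 to 85.4. A call has exactly 10 rows; each row is the pose to reach, as a shift and turn from the pose measured when the call began; what a row does not reach only later rows make up. A row lasts 1/12 s, in which the tool goes at most 41.7 mm and 7.16 degrees, less where a joint would pass 70% of its speed; a pose out of reach is approached as far as the arm can. A call with a gripper value outside its range is refused whole. The fingers move at their own pace and stop on an object; the grip force is fixed at half the most. Time passes only in rows, so rows that repeat a pose let the fingers close, or fill a call up. It gives the time, the measured TCP pose, the force and the opening at its end, in the units of the state.
- get_state(): the state, without advancing time (a new reading comes with each control period).
- get_image(name): name is "side" or "top"; returns the picture (400x640x3 uint8, red, green, blue); there is no depth.
- calibration(name): a dict with "fx", "fy", "cx", "cy" (pixels), "R" (3x3) and "t" (3): a world point X has camera coordinates R X + t. Camera axes: x right, y down, z forward; pixel columns grow to the right and rows downward; lengths in mm; the calibration is good to about 2 mm. A picture is of the moment at which its call begins. calibration takes no time and is no camera call.
- job_done(): hands the job in, once; it reports no verdict.
The state is a dict: "t": time; "joint_pos": joint angles; "qd": joint speeds; "joint_torque": joint torques, N m; "tcp_pos": TCP position; "tool_rot": TCP orientation; "contact_force": force on the tool from outside, world axes, zero at the start; "ft_torque": the same for the moment, N m; "width": finger opening in mm.
Only numpy, scipy, OpenCV 4.12 (cv2) and the standard library are available. Lean on these libraries where they do the work, as an engineer would, in place of code of your own. Each camera call takes 0.05 s, during which the arm holds its last target.

## Task

File the two drilled white test tiles on the sample holder, threaded over both of its pins, glazed face up: the longer tile at the bottom, resting fully on the rail, then the shorter one flat on top of it. The cup, the spool and the clay prop stay where they are.

Things in the scene. Friction and masses are not known exactly. Their poses are not given: they have to be found in the camera images.
- holder: Fixed sample holder: wooden foot 44 mm wide (x), 210 long (y), 20 high, origin mid underside, z up. On it an aluminium rail, 30 mm wide, 164 long, its top 26 mm above the bench; on the rail's centre line, 35 mm either side of its middle, two upright pins: thick (14 mm, top 66 mm above the bench) towards +y, thin (9 mm, top 58) towards -y; 2.5 mm chamfers on the tips.
- foot_middle (a point): Middle of the foot's top, 20 mm above the bench, axes as the holder's. The rail is fixed but was clamped by eye: its middle lies anywhere up to 10 mm from here towards +y or -y (central across x, parallel to the foot). The shift is not reported: find it by touch or by looking. Screw heads 3 mm high stand on the rail 75 mm either side of its middle, clear of the tiles.
- long_tile_center (a point): Centre (half-way up) of the longer white tile, 134 x 50 x 9 mm, about 0.13 kg, lying glazed face (three small round colour trials) up. Length along y, width along x, z out of the glazed face. Two through holes on the centre line: 16 mm wide at y = +35 mm, 11 mm wide at y = -35 mm, 2 mm wider than their pins, so it goes on only one way round.
- short_tile_center (a point): Centre (half-way up) of the shorter white tile, 104 x 50 x 9 mm, about 0.10 kg, lying glazed face (three small round colour trials) up. Length along y, width along x, z out of the glazed face. Two through holes on the centre line: 16 mm wide at y = +35 mm, 11 mm wide at y = -35 mm, 2 mm wider than their pins, so it goes on only one way round.
- tea_cup_center (a point): bystander: centre, half-way up, of a small pale tea cup, 77 mm across, 51 mm high
- spool_center (a point): bystander: centre of a small pale spool, 29 mm across, 30 mm high
- prop_center (a point): bystander: centre of a short clay kiln prop, a cylinder 29 mm across, 36 mm high
There are look-alikes about, which are no part of the job. Of the things that look like the holder, the larger one is meant.

How it is judged:
By the outcome, as a careful person would: the job done as asked, in the order asked, and still so for the second after the job is handed in, with the robot touching nothing.
It also fails if it takes over 64 s, if anything falls off the work surface, if the arm or the gripper's body presses on something with over 40 N, if the wrist force passes 120 N, or if a joint passes its speed limit or range.

## Working session

There is one attempt and no reset: what is moved stays moved. The work goes in short steps, Python scripts to look and compute and a tool call to move; the robot and the scene stay as the last step left them, time stands still between calls to the robot, and variables do not carry over. Pictures are saved under pics/ and viewed, and the job is handed in when it is done.

Besides the shell and the picture viewer there is one more tool, called as name(argument=value, ...) on one line, values as JSON. send_rows: Moves the arm, as the interface text tells. Its arguments: {"type":"object","properties":{"plan":{"type":"array"}},"required":["plan"]}

```bash
mkdir -p pics; ls; python3 - <<'E'
from bench import *
import cv2
s=get_state();print(s)
for n in("top","side"):
    im=get_image(n);cv2.imwrite(f"pics/{n}0.png",im[:,:,::-1]);c=calibration(n);print(n,c)
E
```

```text
pics
{'t': 0.0, 'joint_pos': array([ 8.88988906e+01,  1.46541996e+01,  6.12969391e+00, -2.68292752e-02,
       -8.15836306e+01, -1.63075970e+01]), 'qd': array([-0.09722638, -0.06578355,  0.01618104,  0.03523278, -0.08368811,
        0.07155658]), 'joint_torque': array([ 1.75266237e-04, -3.86630738e+01,  2.37933648e+01,  5.36499694e+00,
       -6.19017606e-03, -4.02218973e-06]), 'tcp_pos': array([164.35133623, 524.3928923 , 255.37936815]), 'tool_rot': array([ 1.79888763e+02, -4.89883472e-03, -1.74126536e+01]), 'contact_force': array([0.05727985, 0.24927238, 0.30932411]), 'ft_torque': array([-0.00571082,  0.02590358, -0.06243537]), 'width': 85.46694073378231}
top {'fx': 416.8820653592578, 'fy': 416.8820653592578, 'cx': 322.5267449337032, 'cy': 200.4053413505849, 'R': array([[-0.02864731, -0.99925214,  0.02597082],
       [-0.98409804,  0.02363737, -0.17604635],
       [ 0.17530081, -0.03060109, -0.98403923]]), 't': array([-11.89547084, 566.58610856, 906.86365149])}
side {'fx': 427.58732784501984, 'fy': 427.58732784501984, 'cx': 318.8728123408289, 'cy': 197.6505780402558, 'R': array([[ 0.85615105, -0.5166804 ,  0.00683707],
       [-0.34971987, -0.58913284, -0.72843566],
       [ 0.38039637,  0.6212599 , -0.6850801 ]]), 't': array([-465.52950324,  220.31792695,  796.50915016])}
```

View pics/top0.png

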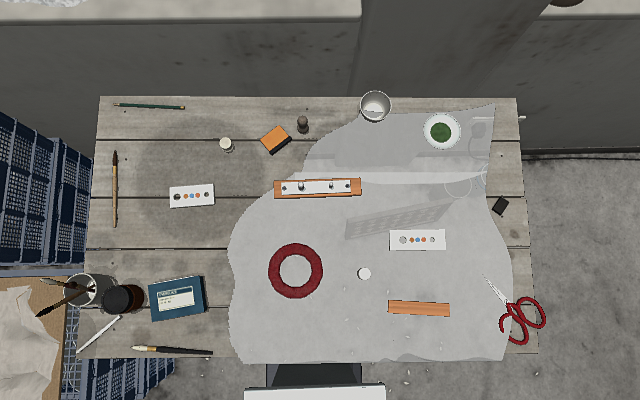

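View pics/side0.png

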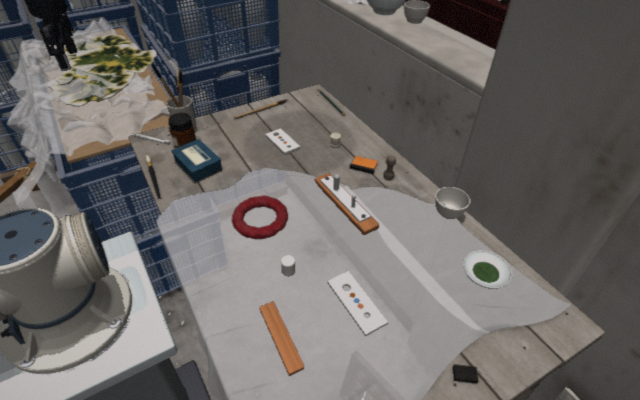

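```bash
cat > h.py <<'E'
import numpy as np, cv2
from bench import *
def px2w(n,u,v,z):
    c=calibration(n);R=np.array(c['R']);t=np.array(c['t'])
    d=R.T@np.array([(u-c['cx'])/c['fx'],(v-c['cy'])/c['fy'],1]);o=-R.T@t
    return o+d*(z-o[2])/d[2]
def w2px(n,X):
    c=calibration(n);p=np.array(c['R'])@np.array(X)+c['t']
    return np.array([c['fx']*p[0]/p[2]+c['cx'],c['fy']*p[1]/p[2]+c['cy']])
def crop(src,dst,u,v,w,h,k):
    im=cv2.imread(src)[v:v+h,u:u+w];cv2.imwrite(dst,cv2.resize(im,None,fx=k,fy=k,interpolation=cv2.INTER_CUBIC))
E
python3 - <<'E'
from h import *
a=cv2.imread('pics/top0.png')
def c(u,v,w,h,k): return cv2.resize(a[v:v+h,u:u+w],None,fx=k,fy=k,interpolation=cv2.INTER_CUBIC)
cv2.imwrite('pics/tc1.png',np.vstack([c(265,170,100,35,8),c(160,175,100,35,8)[:, :800]]))
cv2.imwrite('pics/tc2.png',c(375,220,100,35,8))
b=a; a=cv2.imread('pics/side0.png')
cv2.imwrite('pics/sc1.png',c(310,160,80,75,8))
cv2.imwrite('pics/sc2.png',c(320,265,80,75,8))
cv2.imwrite('pics/sc3.png',c(255,120,80,75,8))
E
```

```text
(no output)
```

View pics/tc1.png

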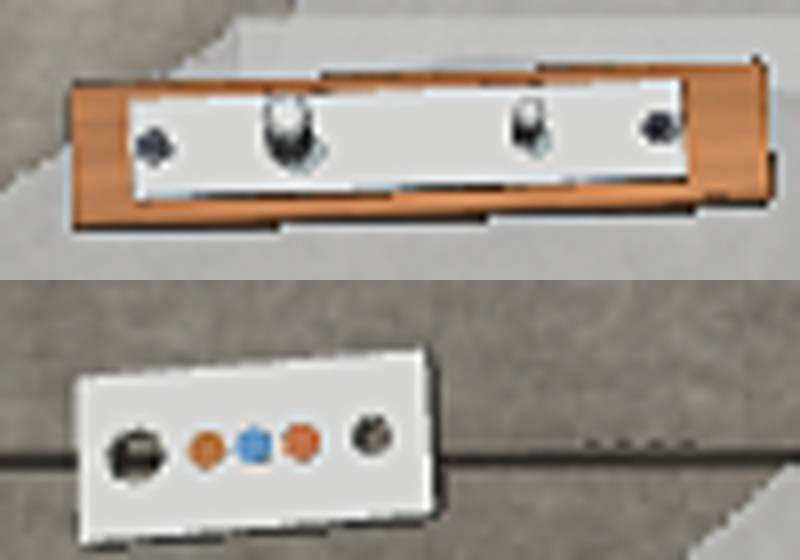

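View pics/tc2.png

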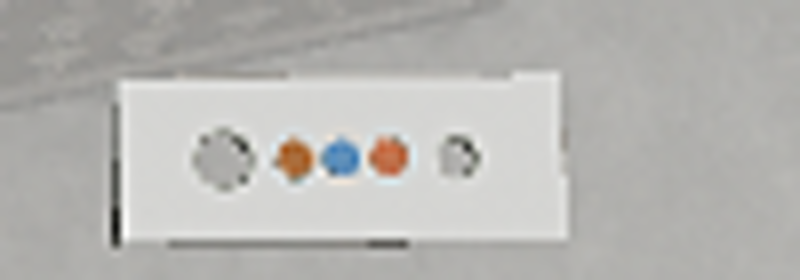

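View pics/sc1.png

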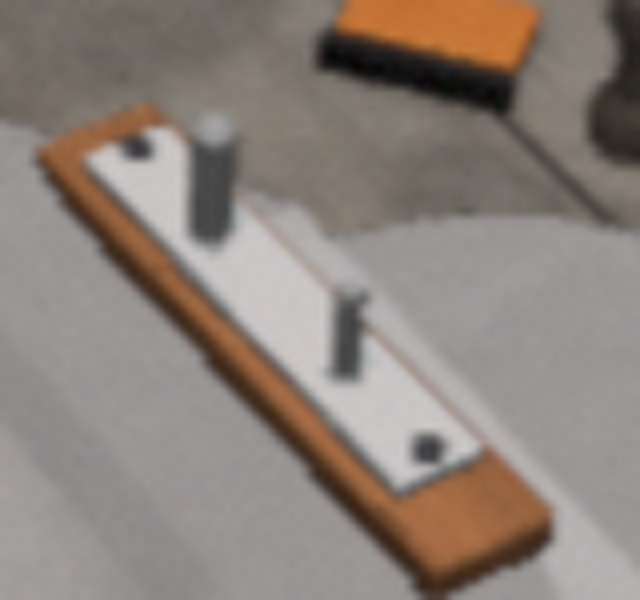

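View pics/sc2.png

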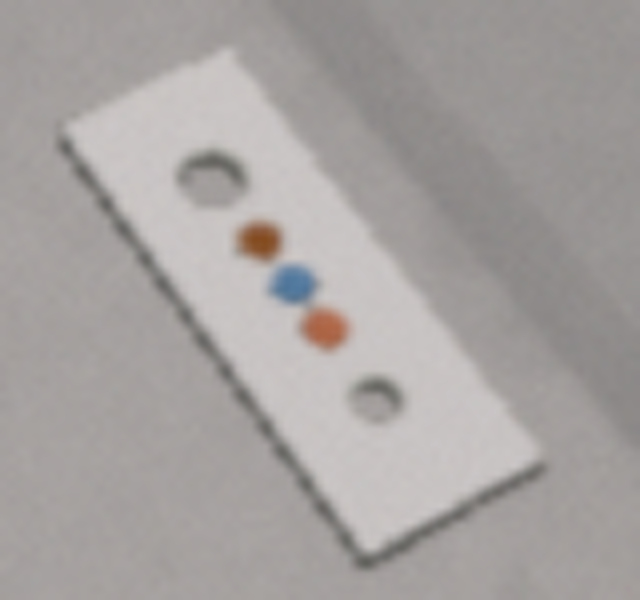

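View pics/sc3.png

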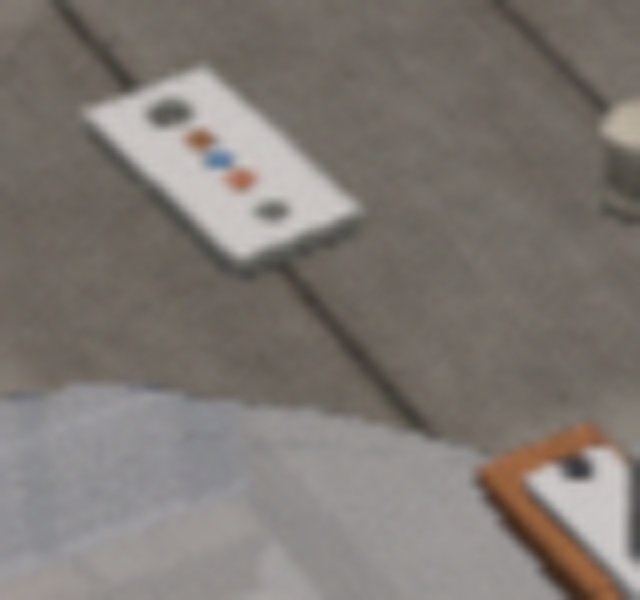

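```bash
cat > fit.py <<'E'
from h import *
from scipy.optimize import least_squares
def cp(n,o,pts): return [(n,(np.array(p)+.5)/8-.5+np.array(o)) for p in pts]
def fit(obs,mod,x0,zfree=False):
    def f(p,full=False):
        c,s=np.cos(p[2]),np.sin(p[2]);r=[]
        for (n,uv),m in zip(obs,mod):
            X=[p[0]+c*m[0]-s*m[1],p[1]+s*m[0]+c*m[1],m[2]+(p[3] if len(p)>3 else 0)]
            r.append(w2px(n,X)-uv)
        return np.ravel(r)
    q=least_squares(f,list(x0)+([0] if zfree else []),loss='soft_l1')
    return q.x,f(q.x).reshape(-1,2)
E
cat > m1.py <<'E'
from fit import *
def tile(L,T,S,z=9.):
    h=L/2
    m=[(25,h,z),(25,-h,z),(-25,-h,z),(-25,h,z),(0,35,z),(0,-35,z),(0,0,z)]
    ms=[(-25,h,z),(25,h,z),(25,-h,z),(-25,-h,z),(0,35,z),(0,-35,z),(0,0,z)]
    return (T,S,m,ms)
o1=cp('top',(375,220),[(118,80),(560,72),(570,240),(122,242),(224,159),(459,156),(341,157)])
s1=cp('side',(320,265),[(65,125),(232,48),(545,460),(365,560),(212,180),(377,400),(294,285)])
o2=cp('top',(160,175),[(78,97),(424,70),(434,235),(82,263),(136,176),(371,154),(254,165)])
s2=cp('side',(255,120),[(85,110),(205,65),(362,210),(240,265),(169,112),(271,210),(219,160)])
oh=cp('top',(265,170),[(130,100),(683,80),(687,180),(135,200),(153,146),(659,128),(288,103),(530,103)])
sh=cp('side',(310,160),[(85,155),(165,128),(485,450),(403,492),(138,148),(429,449),(214,128),(350,293),(208,240),(347,376)])
mo=[(15,82,26),(15,-82,26),(-15,-82,26),(-15,82,26),(0,75,28),(0,-75,28),(0,35,66),(0,-35,58)]
ms=[(-15,82,26),(15,82,26),(15,-82,26),(-15,-82,26),(0,75,28),(0,-75,28),(0,35,66),(0,-35,58),(0,35,26),(0,-35,26)]
for name,d in (('long',tile(134,o1,s1)),('short',tile(104,o2,s2)),('rail',(oh,sh,mo,ms))):
    T,S,a,b=d
    for lab,o,m in (('top',T,a),('side',S,b),('both',T+S,a+b)):
        p,r=fit(o,m,[400,0,0]);print(name,lab,p[:2].round(1),np.degrees(p[2]).round(2),'rms',r.std().round(2))
        if lab=='both':print(r.round(1).tolist())
        if lab=='both':
            p,r=fit(o,m,[400,0,0],True);print(' z',p[:2].round(1),p[3].round(1),r.std().round(2))
sf=cp('side',(310,160),[(38,155),(150,105),(552,515),(435,580)])
p,r=fit(sf,[(-22,105,20),(22,105,20),(22,-105,20),(-22,-105,20)],[500,0,0]);print('foot side',p,np.degrees(p[2]),r.tolist())
for nm,n,u,v,z in(('cup','top',375,105,50),('spool','top',226,144,30),('prop','top',364,273,36),('spool?','top',303,125,30),('lookalike','top',419,308,10),('plate','top',442,131,10),('ring','top',296,270,10)):print(nm,px2w(n,u,v,z).round())
E
python3 m1.py
```

```text
long top [ 474.4 -250.3] -1080.94 rms 0.24
long side [ 475.2 -251.5] -721.66 rms 0.2
long both [ 474.9 -251.1] -1081.35 rms 0.33
[[-0.1, -0.9], [0.5, -0.1], [0.4, -0.0], [0.1, -0.1], [0.4, -0.3], [0.3, -0.0], [0.4, -0.1], [-0.8, 0.1], [-0.4, -0.3], [-0.0, -0.2], [-0.2, -0.3], [0.1, -0.2], [-0.2, -0.2], [-0.3, 0.1]]Traceback (most recent call last):
  File "m1.py", line 21, in <module>
    p,r=fit(o,m,[400,0,0],True);print(' z',p[:2].round(1),p[3].round(1),r.std().round(2))
        ~~~^^^^^^^^^^^^^^^^^^^^
  File "fit.py", line 11, in fit
    q=least_squares(f,list(x0)+([0] if zfree else []),loss='soft_l1')
    return func(*args, **kwargs)
    result = trf(vector_fun.fun, vector_fun.jac, x0, f0, J0, lb, ub, ftol, xtol,
                 gtol, max_nfev, x_scale, loss_function, tr_solver,
                 tr_options.copy(), verbose, callback=callback_wrapped)
    return trf_no_bounds(
        fun, jac, x0, f0, J0, ftol, xtol, gtol, max_nfev, x_scale,
        loss_function, tr_solver, tr_options, verbose, callback=callback)
    J = jac(x)
    self._update_jac()
    ~~~~~~~~~~~~~~~~^^
    s
[... 506 characters left out ...]
    ^^^^^^^^^^^^^^^^^^^^^^
                             mf)
                             ^^^
    df = [f_eval - f0 for f_eval in f_evals]
                                    ^^^^^^^
    f = np.atleast_1d(self.fun(x, *self.args, **self.kwargs))
                      ~~~~~~~~^^^^^^^^^^^^^^^^^^^^^^^^^^^^^^
    return np.atleast_1d(self.fun(x))
                         ~~~~~~~~^^^
    return self.f(x, *self.args, **self.kwargs)
           ~~~~~~^^^^^^^^^^^^^^^^^^^^^^^^^^^^^^
  File "fit.py", line 9, in f
    r.append(w2px(n,X)-uv)
             ~~~~^^^^^
  File "h.py", line 8, in w2px
    c=calibration(n);p=np.array(c['R'])@np.array(X)+c['t']
ValueError: time passes only in moves, steps and waits
```

```bash
cat > h.py <<'E'
import numpy as np, cv2, bench
from bench import get_state,get_image,job_done
_C={n:bench.calibration(n) for n in('top','side')}
def calibration(n): return _C[n]
def px2w(n,u,v,z):
    c=calibration(n);R=np.array(c['R']);t=np.array(c['t'])
    d=R.T@np.array([(u-c['cx'])/c['fx'],(v-c['cy'])/c['fy'],1]);o=-R.T@t
    return o+d*(z-o[2])/d[2]
def w2px(n,X):
    c=calibration(n);p=np.array(c['R'])@np.array(X)+c['t']
    return np.array([c['fx']*p[0]/p[2]+c['cx'],c['fy']*p[1]/p[2]+c['cy']])
def crop(src,dst,u,v,w,h,k):
    im=cv2.imread(src)[v:v+h,u:u+w];cv2.imwrite(dst,cv2.resize(im,None,fx=k,fy=k,interpolation=cv2.INTER_CUBIC))
E
sed -i "s/loss='soft_l1'/loss='soft_l1',x_scale=[100,100,.2]+([10] if zfree else [])/" fit.py
python3 m1.py
```

```text
long top [ 474.4 -250.3] -0.94 rms 0.24
long side [ 475.2 -251.5] -1.66 rms 0.2
long both [ 474.9 -251.1] -1.35 rms 0.33
[[-0.1, -0.9], [0.5, -0.1], [0.4, -0.0], [0.1, -0.1], [0.4, -0.3], [0.3, -0.0], [0.4, -0.1], [-0.8, 0.1], [-0.4, -0.3], [-0.0, -0.2], [-0.2, -0.3], [0.1, -0.2], [-0.2, -0.2], [-0.3, 0.1]]
 z [ 475.2 -250.9] -1.1 0.29
short top [593.4 284.1] 3.49 rms 0.17
short side [595.5 284.4] 3.61 rms 0.26
short both [594.2 284. ] 3.54 rms 0.32
[[-0.2, -0.2], [0.3, -0.4], [0.0, -0.5], [-0.2, -0.3], [0.0, -0.4], [0.3, -0.1], [0.1, -0.3], [-0.4, 0.5], [-0.3, 0.5], [-0.4, 0.2], [-0.8, -0.4], [-0.3, 0.3], [-0.1, 0.2], [-0.2, 0.2]]
 z [594.  283.6] 0.9 0.3
rail top [603.7 -12.2] 0.77 rms 0.42
rail side [603.8 -14.2] 0.88 rms 0.4
rail both [604. -13.] 0.82 rms 0.48
[[0.3, -0.4], [0.2, -0.4], [0.4, -0.5], [0.0, -0.5], [0.5, -0.2], [0.7, -0.3], [0.2, 1.1], [0.5, 0.7], [-0.3, 0.4], [-0.0, -0.4], [-0.0, -0.1], [-0.7, -0.3], [-0.2, 0.2], [-0.3, -0.0], [-0.1, -0.2], [0.1, -0.8], [0.0, -1.4], [-0.4, -0.9]]
 z [604.7 -12.4] -1.9 0.42
foot side [ 6.03193259e+02 -1.84419548e+01  1.11585079e-02] 0.6393354077488678 [[-0.8592731681202395, -0.6797007864679188], [0.12097785385105908, -0.36241192415599244], [1.2060818201333063, 0.5454237589146658], [-0.29859817844806, 0.1402145390730425]]
cup [ 796. -160.   50.]
spool [712. 199.  30.]
prop [ 399. -116.   36.]
spool? [756.  15.  30.]
lookalike [ 316. -243.   10.]
plate [ 741. -330.   10.]
ring [411.  38.  10.]
```

send_rows(plan=[[15,-37,-5,-0.065,85],[30,-74,-10,-0.13,85],[45,-111,-15,-0.195,85],[60,-148,-20,-0.26,85],[75,-185,-25,-0.325,85],[90,-222,-30,-0.39,85],[105,-259,-35,-0.455,85],[120,-296,-40,-0.52,85],[135,-333,-45,-0.585,85],[150,-370,-50,-0.65,85]])

```text
t: 0.93
tcp_pos: [314.2, 152.5, 205.3]
tool_rot: [179.9, 0.0, -54.8]
contact_force: [0.6, 0.4, -0.4]
width: 84.7
```

send_rows(plan=[[16,-39,-8,-0.064,85],[32,-78,-16,-0.128,85],[48,-117,-24,-0.192,85],[64,-156,-32,-0.256,85],[80,-195,-40,-0.32,85],[96,-234,-48,-0.384,85],[112,-273,-56,-0.448,85],[128,-312,-64,-0.512,85],[144,-351,-72,-0.576,85],[160,-390,-80,-0.638,85]])

```text
t: 1.77
tcp_pos: [469.0, -226.8, 127.0]
tool_rot: [179.9, 0.0, -91.5]
contact_force: [1.4, 1.3, 0.6]
width: 85.0
```

```bash
python3 - <<'E'
from h import *
s=get_state();print(s['tcp_pos'],s['tool_rot'],s['joint_pos'])
for n in("top","side"):cv2.imwrite(f"pics/{n}1.png",get_image(n)[:,:,::-1])
E
```

```text
[ 468.95680249 -226.83551707  127.00329652] [ 1.79881234e+02  2.68112941e-02 -9.15499207e+01] [-8.58048023e+00  1.58999482e+01 -1.15637883e+01 -1.35912677e-02
 -6.26574193e+01  7.03684267e+00]
```

View pics/top1.png

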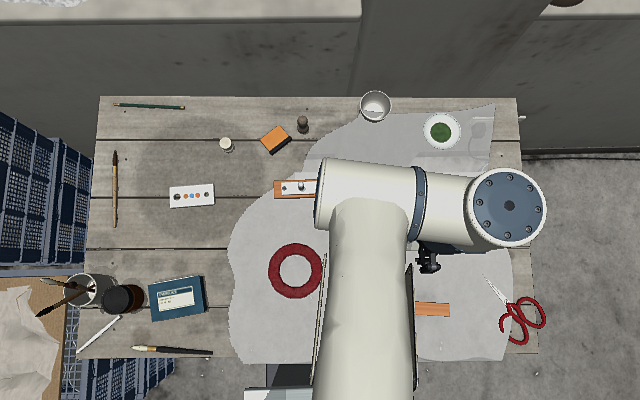

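View pics/side1.png

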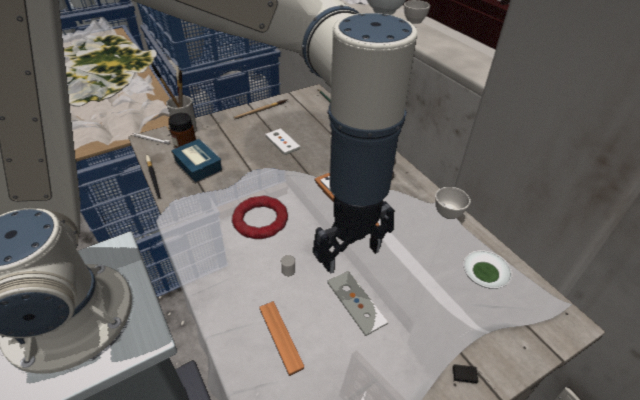

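send_rows(plan=[[6,-24,-10,0.003,60],[6,-24,-30,0.003,60],[6,-24,-55,0.003,60],[6,-24,-75,0.003,60],[6,-24,-85,0.003,60],[6,-24,-90,0.003,60],[6,-24,-92,0.003,60],[6,-24,-92,0.003,60],[6,-24,-92,0.003,60],[6,-24,-92,0.003,60]])

```text
t: 2.7
tcp_pos: [475.8, -253.0, 34.2]
tool_rot: [179.8, -0.0, -91.6]
contact_force: [-0.5, 0.3, -0.6]
width: 59.9
```

```bash
python3 - <<'E'
from h import *
cv2.imwrite("pics/side2.png",get_image("side")[:,:,::-1]);crop("pics/side2.png","pics/side2c.png",280,180,130,160,5)
s=get_state();print(s['tcp_pos'],s['contact_force'],s['width'])
E
```

```text
[ 475.68716286 -252.94739421   34.12780298] [-0.51743101  0.27195626 -0.25416608] 60.210072234453115
```

View pics/side2c.png

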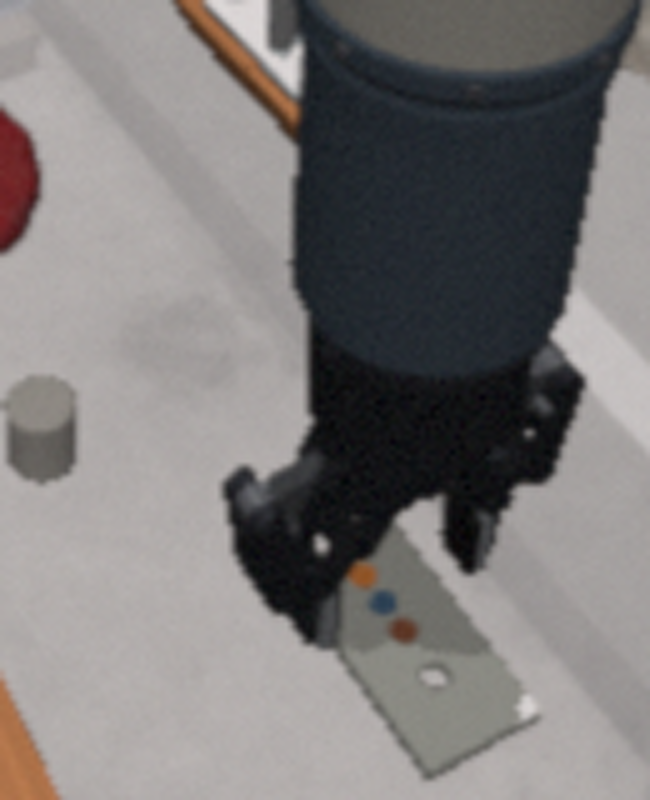

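send_rows(plan=[[0,1.5,-1,0.003,58],[0,1.5,-2,0.003,58],[0,1.5,-3,0.003,58],[0,1.5,-4,0.003,58],[0,1.5,-5,0.003,58],[0,1.5,-5,0.003,58],[0,1.5,-5,0.003,58],[0,1.5,-5,0.003,58],[0,1.5,-5,0.003,58],[0,1.5,-5,0.003,58]])

```text
t: 3.58
tcp_pos: [475.7, -251.5, 29.1]
tool_rot: [179.8, -0.0, -91.4]
contact_force: [0.5, 0.9, -0.3]
width: 57.9
```

send_rows(plan=[[0,0,-1,0,56],[0,0,-1.5,0,56],[0,0,-2,0,56],[0,0,-2.5,0,56],[0,0,-3,0,56],[0,0,-3.3,0,56],[0,0,-3.6,0,56],[0,0,-3.6,0,56],[0,0,-3.6,0,56],[0,0,-3.6,0,56]])

```text
t: 4.42
tcp_pos: [475.7, -251.5, 25.6]
tool_rot: [179.8, -0.0, -91.4]
contact_force: [-1.3, 0.1, 0.3]
width: 56.1
```

Close gently while staying in place.

send_rows(plan=[[0,0,0,0,53],[0,0,0,0,51],[0,0,0,0,49],[0,0,0,0,45],[0,0,0,0,40],[0,0,0,0,40],[0,0,0,0,40],[0,0,0,0,40],[0,0,0,0,40],[0,0,0,0,40]])

```text
t: 5.25
tcp_pos: [475.7, -251.5, 26.1]
tool_rot: [179.8, -0.0, -91.4]
contact_force: [-1.7, 0.8, 5.1]
width: 47.7
```

send_rows(plan=[[0,0,3,0,40],[0,0,6,0,40],[0,0,10,0,40],[0,0,15,0,40],[0,0,25,0,40],[0,0,40,0,40],[0,0,60,0,40],[0,0,80,0,40],[0,0,90,0,40],[0,0,90,0,40]])

```text
t: 6.08
tcp_pos: [477.4, -252.1, 119.2]
tool_rot: [-179.9, -0.1, -91.4]
contact_force: [0.3, -0.8, -1.7]
width: 47.9
```

```bash
python3 - <<'E'
from h import *
cv2.imwrite("pics/side3.png",get_image("side")[:,:,::-1]);crop("pics/side3.png","pics/side3c.png",280,160,140,150,5)
s=get_state();print(s['tcp_pos'],s['tool_rot'],s['contact_force'],s['ft_torque'],s['width'])
E
```

```text
[ 476.41819506 -251.6247948   117.24368098] [ 1.79969916e+02 -6.15374823e-02 -9.13853604e+01] [-0.25106878 -0.03174255 -1.66428017] [ 0.05400508 -0.00754356 -0.01058323] 47.684491279134406
```

View pics/side3c.png

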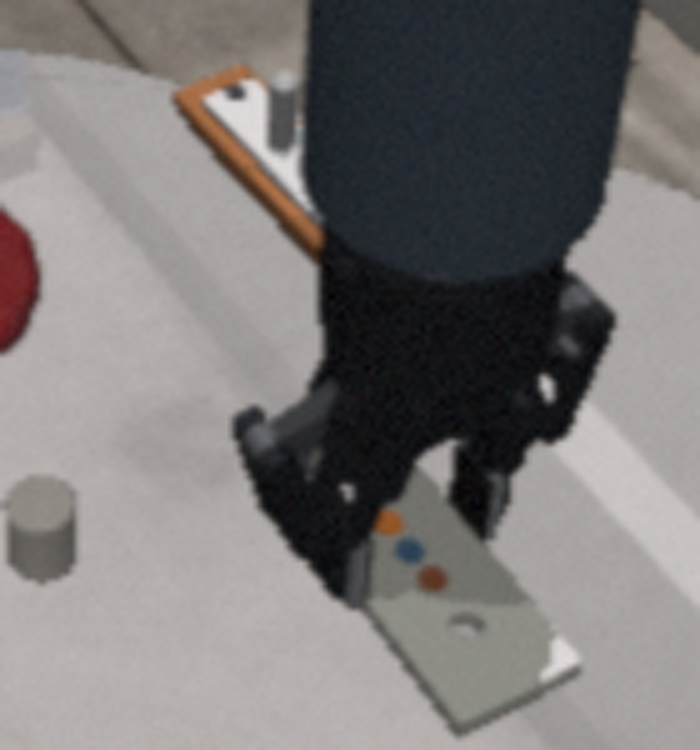

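send_rows(plan=[[8,15,0,0.004,40],[24,45,0,0.01,40],[43,80,0,0.014,40],[62,116,0,0.02,40],[80,150,0,0.026,40],[97,182,0,0.03,40],[111,208,0,0.035,40],[121,227,0,0.038,40],[126,236,0,0.038,40],[127.5,238,0,0.038,40]])

```text
t: 6.97
tcp_pos: [603.8, -12.0, 115.4]
tool_rot: [179.8, -0.1, -89.1]
contact_force: [-0.3, 0.1, -1.7]
width: 47.6
```

send_rows(plan=[[0,0,-8,0,40],[0,0,-10,0,40],[0,0,-10,0,40],[0,0,-10,0,40],[0,0,-10,0,40],[0,0,-10,0,40],[0,0,-10,0,40],[0,0,-10,0,40],[0,0,-10,0,40],[0,0,-10,0,40]])

```text
t: 7.8
tcp_pos: [603.8, -12.0, 105.6]
tool_rot: [179.8, -0.1, -89.1]
contact_force: [-1.6, -0.7, -1.4]
width: 47.7
```

```bash
python3 - <<'E'
from h import *
for n in("top","side"):cv2.imwrite(f"pics/{n}4.png",get_image(n)[:,:,::-1])
crop("pics/side4.png","pics/side4c.png",310,130,100,95,7)
s=get_state();print(s['tcp_pos'],s['tool_rot'],s['contact_force'],s['ft_torque'],s['width'])
E
```

```text
[603.78591898 -12.00578011 105.46619602] [ 1.79824391e+02 -6.00690188e-02 -8.91074458e+01] [ 0.16873059 -0.55970048 -0.01678595] [-0.04082045 -0.00753887  0.03326795] 47.59846230522665
```

View pics/side4c.png

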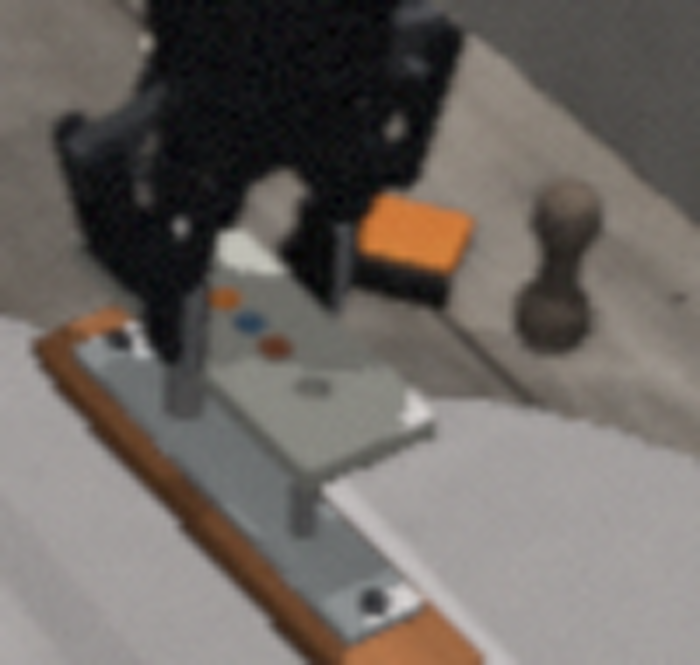

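View pics/top4.png

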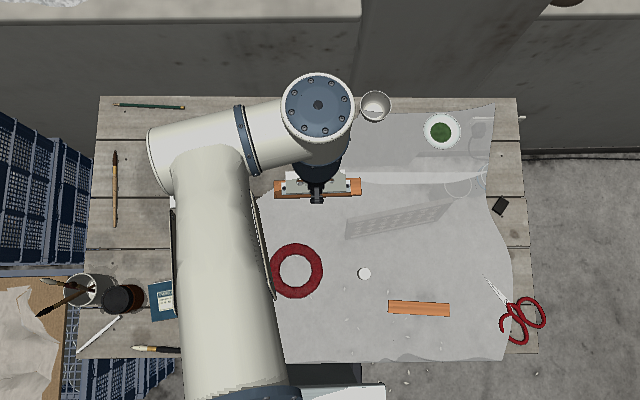

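```bash
python3 - <<'E'
from h import *
crop("pics/top4.png","pics/top4c.png",268,165,98,40,8)
crop("pics/side4.png","pics/side4d.png",325,155,55,50,14)
E
```

```text
(no output)
```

View pics/top4c.png

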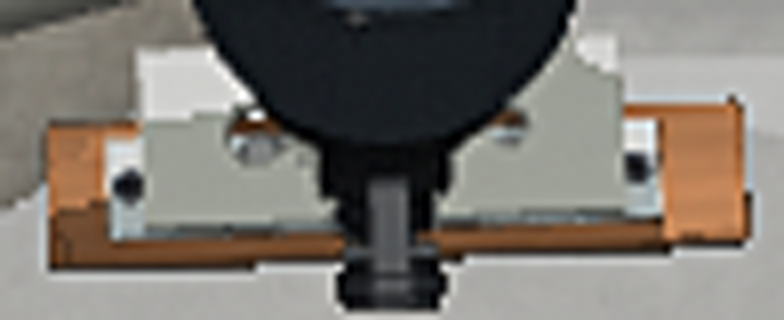

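View pics/side4d.png

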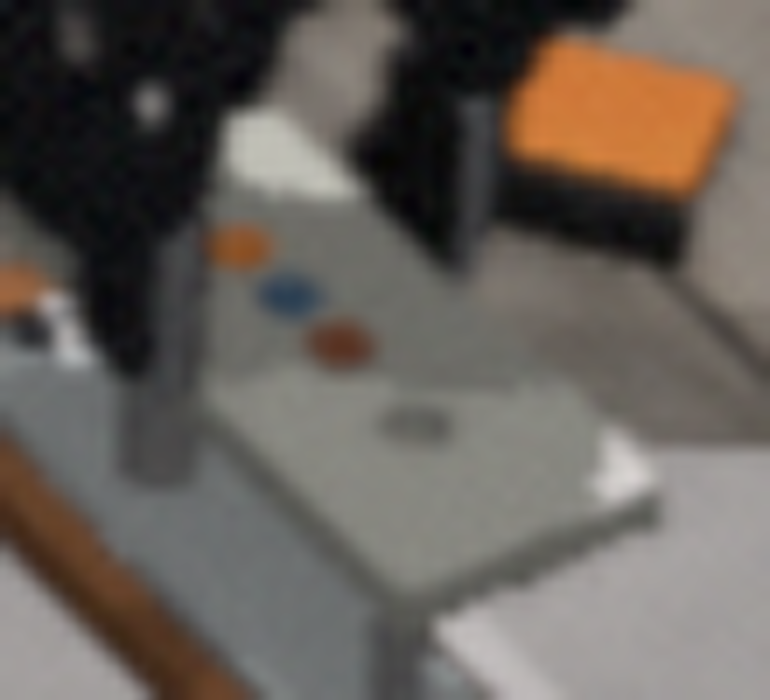

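```bash
cat > m2.py <<'E'
from fit import *
def cpk(n,o,k,pts): return [(n,(np.array(p)+.5)/k-.5+np.array(o)) for p in pts]
z=88.5
T=cpk('top',(268,165),8,[(145,228),(623,208),(136,48),(616,33)])
mt=[(-25,67,z),(-25,-67,z),(25,67,z),(25,-67,z)]
S=cpk('side',(325,155),14,[(239,247),(290,295),(340,344),(416,425),(658,480),(400,588)])
ms=[(0,14,z),(0,0,z),(0,-14,z),(0,-35,z),(25,-67,z),(-25,-67,z)]
for l,o,m in(('top',T,mt),('side',S,ms),('both',T+S,mt+ms)):
    for zf in(0,1):
        p,r=fit(o,m,[600,-12,0],zf);print(l,p[:2].round(1),np.degrees(p[2]).round(2),p[3:],r.round(1).tolist())
E
python3 m2.py
```

```text
top [604.2 -10.5] 0.87 [] [[-0.5, -0.2], [0.4, -0.0], [0.0, 0.3], [0.0, -0.0]]
top [605.2 -10.5] 0.87 [-4.31642902] [[-0.3, -0.3], [0.2, -0.1], [0.2, 0.3], [-0.1, 0.0]]
side [605.4 -10.7] 0.27 [] [[0.1, -0.0], [-0.1, -0.0], [-0.1, -0.0], [-0.2, -0.5], [0.4, 0.1], [-0.1, 0.5]]
side [612.8  -0.9] 0.47 [-10.7716974] [[0.2, 0.2], [-0.0, 0.1], [-0.1, 0.0], [-0.2, -0.5], [0.1, -0.1], [-0.0, 0.2]]
both [604.7 -10.7] 0.86 [] [[-0.4, -0.5], [0.5, -0.2], [0.1, 0.0], [0.1, -0.3], [-0.2, 0.1], [-0.4, 0.1], [-0.4, 0.0], [-0.3, -0.4], [0.4, -0.0], [-0.0, 0.5]]
both [604.8 -10.7] 0.86 [-0.05738142] [[-0.4, -0.5], [0.4, -0.3], [0.1, 0.0], [0.1, -0.3], [-0.2, 0.1], [-0.4, 0.1], [-0.4, 0.0], [-0.3, -0.4], [0.4, -0.0], [-0.0, 0.5]]
```

```bash
cat > m3.py <<'E'
from m1 import *
print('----')
p,r=fit(oh[:6],mo[:6],[600,0,0]);print('top rail',p,r.round(1).tolist())
p,r=fit(oh[6:],mo[6:],[600,0,0]);print('top pins',p)
p,r=fit(sh[:6],ms[:6],[600,0,0]);print('side rail',p,r.round(1).tolist())
p,r=fit(sh[6:8],ms[6:8],[600,0,0]);print('side tips',p,r.round(1).tolist())
p,r=fit(sh[8:],ms[8:],[600,0,0]);print('side bases',p,r.round(1).tolist())
E
python3 m3.py | sed -n '/----/,$p'
python3 -c "
from h import *
crop('pics/top0.png','pics/t0p.png',293,176,45,20,17)
crop('pics/side0.png','pics/s0p.png',328,170,32,40,14)"
```

```text
----
top rail [ 6.03107073e+02 -1.21675582e+01  1.37430870e-02] [[-0.0, -0.0], [-0.1, 0.0], [0.0, -0.1], [-0.3, -0.1], [0.2, 0.1], [0.3, 0.1]]
top pins [ 6.06074973e+02 -1.22177874e+01  3.04675375e-03]
side rail [ 6.04465780e+02 -1.34497688e+01  1.47265767e-02] [[-0.1, 0.5], [0.2, -0.3], [0.2, -0.1], [-0.4, -0.2], [0.0, 0.2], [0.0, 0.0]]
side tips [ 6.03144006e+02 -1.44576054e+01 -9.89559400e-04] [[0.1, 0.2], [-0.1, -0.2]]
side bases [ 6.02202748e+02 -1.65259480e+01  3.64718164e-02] [[-0.1, -0.2], [0.1, 0.1]]
```

View pics/t0p.png

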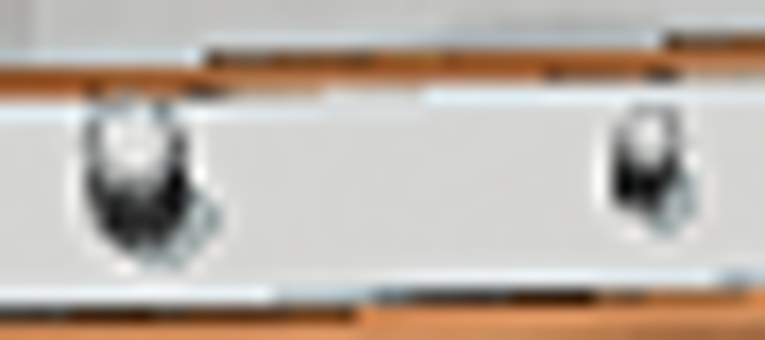

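View pics/s0p.png

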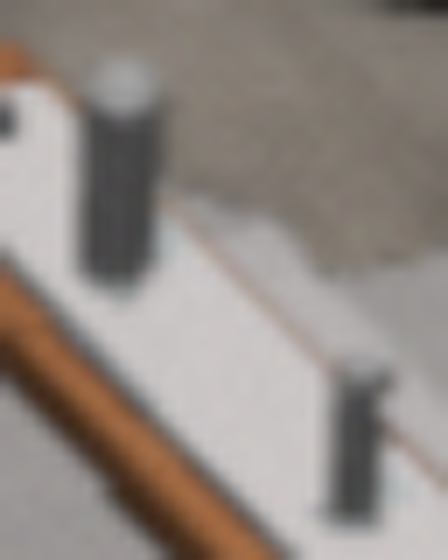

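send_rows(plan=[[-0.9,-2.3,0,0,40],[-0.9,-2.3,-2,0,40],[-0.9,-2.3,-5,0,40],[-0.9,-2.3,-8,0,40],[-0.9,-2.3,-10,0,40],[-0.9,-2.3,-11,0,40],[-0.9,-2.3,-11.5,0,40],[-0.9,-2.3,-11.5,0,40],[-0.9,-2.3,-11.5,0,40],[-0.9,-2.3,-11.5,0,40]])

```text
t: 8.73
tcp_pos: [603.0, -14.3, 94.1]
tool_rot: [179.8, -0.1, -89.1]
contact_force: [0.9, -0.1, -0.8]
width: 48.1
```

```bash
python3 - <<'E'
from h import *
for n in("top","side"):cv2.imwrite(f"pics/{n}5.png",get_image(n)[:,:,::-1])
crop("pics/side5.png","pics/side5c.png",325,155,55,50,12)
crop("pics/top5.png","pics/top5c.png",268,165,98,40,8)
a=cv2.imread("pics/side5c.png");b=cv2.imread("pics/top5c.png");
s=get_state();print(s['tcp_pos'],s['tool_rot'],s['contact_force'],s['ft_torque'],s['width'])
E
```

```text
[602.97345601 -14.26924555  94.11831539] [ 1.79841404e+02 -5.83051869e-02 -8.91034901e+01] [-0.90116408  1.21569016 -1.19909797] [ 0.02370363  0.00832845 -0.01070509] 47.79732128196824
```

View pics/side5c.png

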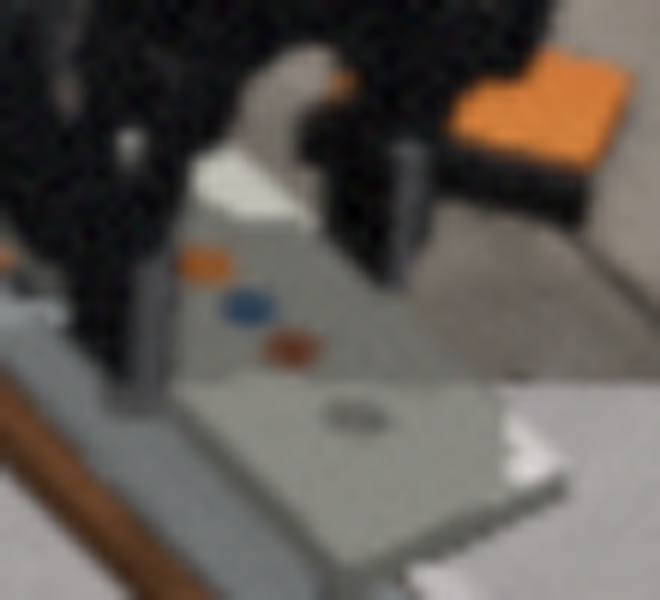

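View pics/top5c.png

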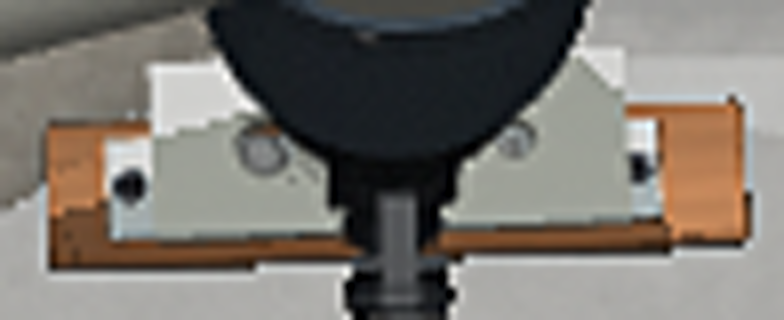

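```bash
python3 - <<'E'
from h import *
a=cv2.imread("pics/top5.png")
f=lambda u,v:cv2.resize(a[v:v+13,u:u+18],None,fx=22,fy=22,interpolation=cv2.INTER_CUBIC)
cv2.imwrite("pics/t5h.png",np.hstack([f(292,177),f(323,175)]))
z=77.0
for X in[(604,22,66),(604,-48,58)]:print(w2px('top',X))
E
```

```text
[300.75319245 183.27972501]
[331.35619523 183.35165546]
```

View pics/t5h.png

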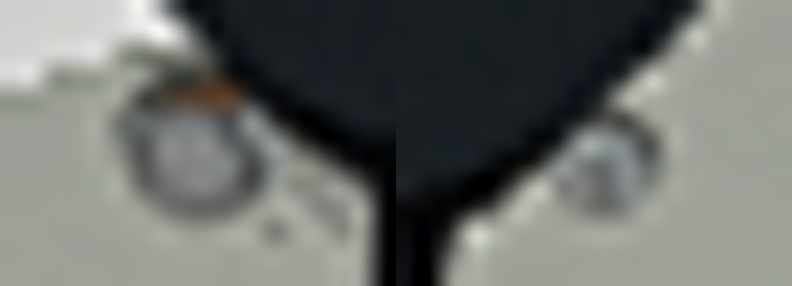

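send_rows(plan=[[0,0,-0.5,0,40],[0,0,-1,0,40],[0,0,-1.5,0,40],[0,0,-2,0,40],[0,0,-2.5,0,40],[0,0,-3,0,40],[0,0,-3.5,0,40],[0,0,-4,0,40],[0,0,-4,0,40],[0,0,-4,0,40]])

```text
t: 9.67
tcp_pos: [602.9, -14.3, 90.1]
tool_rot: [179.8, -0.1, -89.1]
contact_force: [-0.5, 0.0, -0.6]
width: 47.8
```

```bash
python3 - <<'E'
from h import *
s=get_state();print(s['tcp_pos'],s['tool_rot'],s['contact_force'],s['ft_torque'],s['width'])
E
```

```text
[602.94520504 -14.26747045  90.08001641] [ 1.79835053e+02 -6.06620467e-02 -8.91018771e+01] [-0.47771684  0.04063349 -0.58770928] [-0.01320746 -0.02718755  0.03570126] 47.8430213694904
```

send_rows(plan=[[0,0,-0.5,0,40],[0,0,-1,0,40],[0,0,-1.5,0,40],[0,0,-2,0,40],[0,0,-2.5,0,40],[0,0,-3,0,40],[0,0,-3.5,0,40],[0,0,-4,0,40],[0,0,-4.5,0,40],[0,0,-5,0,40]])

```text
t: 10.5
tcp_pos: [603.1, -14.2, 85.1]
tool_rot: [179.9, -0.1, -89.1]
contact_force: [0.7, 1.5, -0.2]
width: 47.9
```

```bash
python3 - <<'E'
from h import *
s=get_state();print(s['tcp_pos'],s['tool_rot'],s['contact_force'],s['ft_torque'],s['width'])
E
```

```text
[603.07083155 -14.16447418  85.10832117] [ 1.79853289e+02 -5.07109877e-02 -8.91019802e+01] [ 0.73690348  1.45237567 -0.16131694] [ 0.47101127 -0.11466401 -0.0173348 ] 47.872959354838684
```

send_rows(plan=[[0,0.3,-0.5,0,40],[0,0.3,-1,0,40],[0,0.3,-1.5,0,40],[0,0.3,-2,0,40],[0,0.3,-2.5,0,40],[0,0.3,-3,0,40],[0,0.3,-3.5,0,40],[0,0.3,-4,0,40],[0,0.3,-4.5,0,40],[0,0.3,-5,0,40]])

```text
t: 11.33
tcp_pos: [603.1, -13.9, 80.0]
tool_rot: [179.9, -0.1, -89.1]
contact_force: [0.3, -0.1, -0.5]
width: 47.5
```

```bash
python3 - <<'E'
from h import *
for n in("top","side"):cv2.imwrite(f"pics/{n}6.png",get_image(n)[:,:,::-1])
crop("pics/side6.png","pics/side6c.png",325,155,55,60,12)
s=get_state();print(s['tcp_pos'],s['tool_rot'],s['contact_force'],s['ft_torque'],s['width'])
E
```

```text
[602.99115187 -13.87297301  79.98434208] [ 1.79838998e+02 -5.47728792e-02 -8.90995142e+01] [-0.11717379  0.53333786 -1.29446652] [-5.68324683e-03  1.44462080e-02  5.57064245e-07] 47.65707318293586
```

View pics/side6c.png

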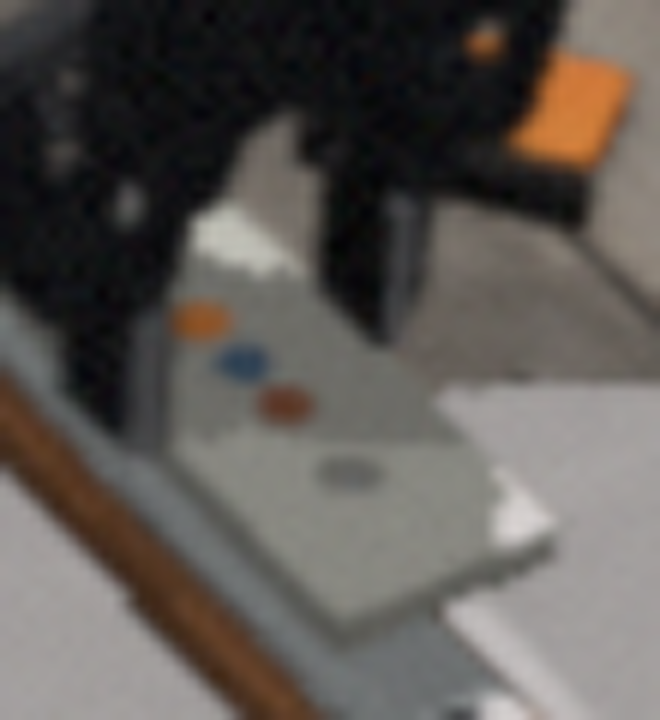

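send_rows(plan=[[0,0,-1,0,40],[0,0,-2,0,40],[0,0,-3.5,0,40],[0,0,-5,0,40],[0,0,-6.5,0,40],[0,0,-8,0,40],[0,0,-9.5,0,40],[0,0,-11,0,40],[0,0,-12,0,40],[0,0,-12,0,40]])

```text
t: 12.27
tcp_pos: [602.8, -13.9, 67.7]
tool_rot: [179.8, -0.1, -89.1]
contact_force: [0.2, 1.0, -1.6]
width: 47.9
```

```bash
python3 - <<'E'
from h import *
s=get_state();print(s['tcp_pos'],s['tool_rot'],s['contact_force'],s['ft_torque'],s['width'])
E
```

```text
[602.80534604 -13.87053598  67.65260977] [ 1.79809207e+02 -5.51773151e-02 -8.91044427e+01] [ 0.17464871  1.0122897  -1.61096632] [ 0.01380154 -0.00995155 -0.04796609] 47.89482232841426
```

send_rows(plan=[[0.1,0,-2,0,40],[0.1,0,-4,0,40],[0.1,0,-6,0,40],[0.1,0,-8,0,40],[0.1,0,-10,0,40],[0.1,0,-11.5,0,40],[0.1,0,-12.5,0,40],[0.1,0,-13.5,0,40],[0.1,0,-14.2,0,40],[0.1,0,-14.5,0,40]])

```text
t: 13.1
tcp_pos: [602.9, -13.9, 53.0]
tool_rot: [179.8, -0.1, -89.1]
contact_force: [0.6, 0.3, -0.6]
width: 47.6
```

```bash
python3 - <<'E'
from h import *
s=get_state();print(s['tcp_pos'],s['tool_rot'],s['contact_force'],s['ft_torque'],s['width'])
E
```

```text
[602.88618706 -13.89371947  53.04863981] [ 1.79804046e+02 -5.48815535e-02 -8.91059912e+01] [ 0.6185891   0.26686654 -0.57635107] [ 0.02938507 -0.06470181  0.01505762] 47.56900019955089
```

Down 2 mm more to contact, to confirm seating.

send_rows(plan=[[0,0,-0.3,0,40],[0,0,-0.6,0,40],[0,0,-0.9,0,40],[0,0,-1.2,0,40],[0,0,-1.5,0,40],[0,0,-1.7,0,40],[0,0,-1.9,0,40],[0,0,-2,0,40],[0,0,-2,0,40],[0,0,-2,0,40]])

```text
t: 13.93
tcp_pos: [602.9, -13.9, 52.1]
tool_rot: [179.8, -0.1, -89.1]
contact_force: [-3.2, -0.0, 5.4]
width: 47.9
```

```bash
python3 - <<'E'
from h import *
cv2.imwrite("pics/side7.png",get_image("side")[:,:,::-1])
crop("pics/side7.png","pics/side7c.png",310,160,80,75,8)
s=get_state();print(s['tcp_pos'],s['tool_rot'],s['contact_force'],s['ft_torque'],s['width'])
E
```

```text
[602.94715983 -13.92170751  52.11257153] [ 1.79840964e+02 -6.53515674e-02 -8.90914272e+01] [-3.40098343  0.50125799  6.22955453] [ 0.31585789  1.22345256 -0.00747343] 47.888472516819945
```

View pics/side7c.png

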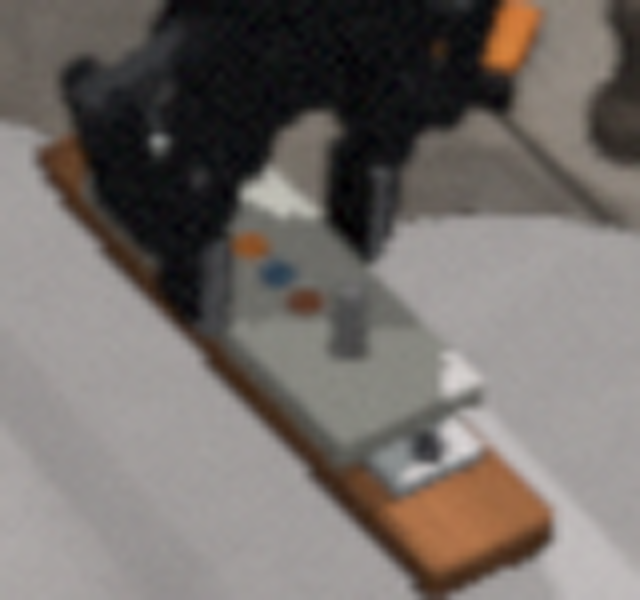

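send_rows(plan=[[0,0,0.3,0,50],[0,0,0.3,0,54],[0,0,0.3,0,60],[0,0,0.3,0,62],[0,0,4,0,64],[0,0,14,0,66],[0,0,30,0,70],[0,0,50,0,75],[0,0,70,0,85],[0,0,80,0,85]])

```text
t: 14.82
tcp_pos: [604.3, -14.0, 135.8]
tool_rot: [-179.9, -0.1, -89.1]
contact_force: [0.3, -0.5, 0.8]
width: 85.1
```

```bash
python3 - <<'E'
from h import *
cv2.imwrite("pics/side8.png",get_image("side")[:,:,::-1])
crop("pics/side8.png","pics/side8c.png",310,160,80,75,8)
s=get_state();print(s['tcp_pos'],s['tool_rot'],s['contact_force'],s['ft_torque'],s['width'])
E
```

```text
[605.0190654  -13.91991687 136.97254445] [-1.79750460e+02 -5.64493107e-02 -8.90576023e+01] [1.82709313 0.21465932 2.18107585] [-0.02383154 -0.10400202 -0.01559273] 85.1522020896358
```

View pics/side8c.png

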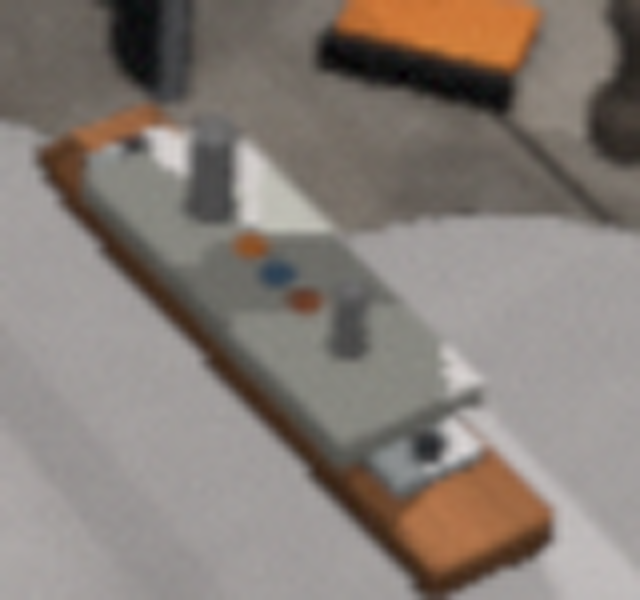

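send_rows(plan=[[0,15,0,0.005,80],[-2,50,0,0.01,75],[-3,90,0,0.015,70],[-5,130,0,0.02,65],[-6,170,0,0.025,60],[-8,210,-10,0.03,60],[-9,245,-25,0.035,60],[-10,275,-45,0.04,60],[-11,290,-60,0.045,60],[-11,298,-70,0.045,60]])

```text
t: 15.7
tcp_pos: [592.0, 286.5, 63.8]
tool_rot: [-180.0, -0.1, -86.3]
contact_force: [-0.2, -0.9, -0.2]
width: 60.0
```

send_rows(plan=[[0,0,-5,0,60],[0,0,-10,0,60],[0,0,-10,0,60],[0,0,-10,0,60],[0,0,-10,0,60],[0,0,-10,0,60],[0,0,-10,0,60],[0,0,-10,0,60],[0,0,-10,0,60],[0,0,-10,0,60]])

```text
t: 16.53
tcp_pos: [592.1, 286.5, 54.0]
tool_rot: [-179.9, -0.1, -86.3]
contact_force: [-0.3, 0.1, -0.4]
width: 60.1
```

```bash
python3 - <<'E'
from h import *
for n in("top","side"):cv2.imwrite(f"pics/{n}9.png",get_image(n)[:,:,::-1])
crop("pics/side9.png","pics/side9c.png",230,80,100,90,7)
s=get_state();print(s['tcp_pos'],s['tool_rot'],s['contact_force'],s['width'])
E
```

```text
[592.03219438 286.4951503   53.85955242] [-1.79952847e+02 -1.36411494e-01 -8.63210367e+01] [ 0.54405412 -0.19798639 -0.36260021] 60.11002749346805
```

View pics/side9c.png

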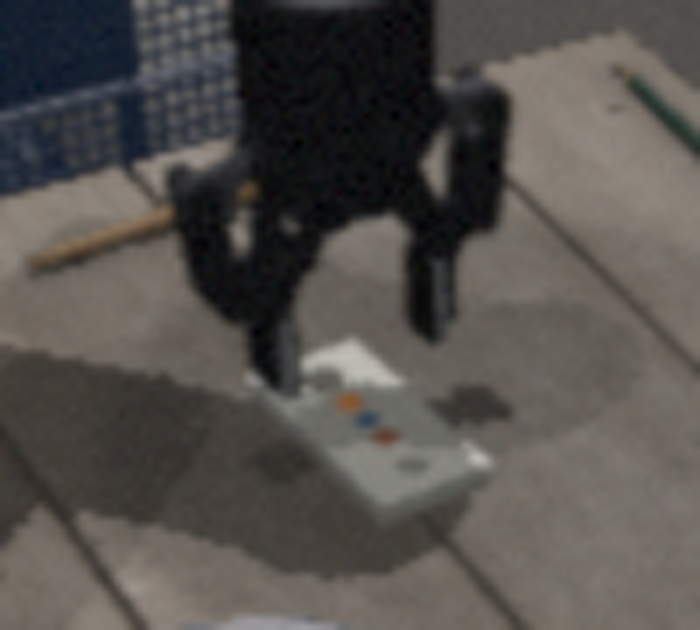

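View pics/top9.png

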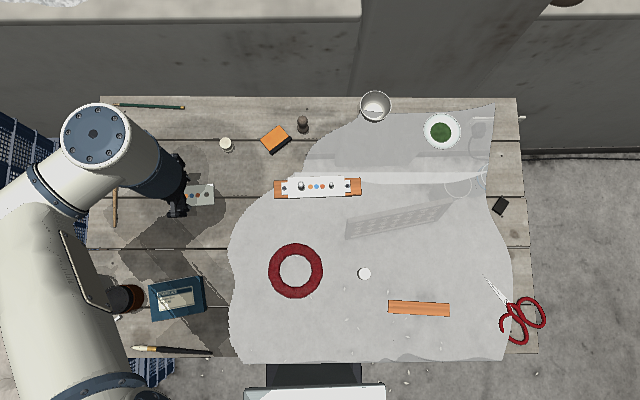

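send_rows(plan=[[1,-1.3,-2,-0.002,58],[2,-2.5,-5,-0.002,58],[2,-2.5,-10,-0.002,58],[2,-2.5,-15,-0.002,58],[2,-2.5,-19,-0.002,58],[2,-2.5,-22,-0.002,57],[2,-2.5,-25,-0.002,57],[2,-2.5,-27,-0.002,56],[2,-2.5,-28,-0.002,56],[2,-2.5,-28,-0.002,56]])

```text
t: 17.47
tcp_pos: [593.9, 284.0, 25.6]
tool_rot: [-180.0, -0.1, -86.4]
contact_force: [0.3, -0.2, 0.2]
width: 55.8
```

```bash
python3 - <<'E'
from h import *
for n in("top","side"):cv2.imwrite(f"pics/{n}10.png",get_image(n)[:,:,::-1])
crop("pics/side10.png","pics/side10c.png",240,90,80,75,8)
crop("pics/top10.png","pics/top10c.png",160,170,70,45,8)
s=get_state();print(s['tcp_pos'],s['tool_rot'],s['contact_force'],s['width'])
E
```

```text
[594.15032812 284.08978246  26.02227106] [-1.79934344e+02 -1.26128696e-01 -8.64322217e+01] [0.47840637 0.19726432 0.0846864 ] 55.78167330019247
```

View pics/side10c.png

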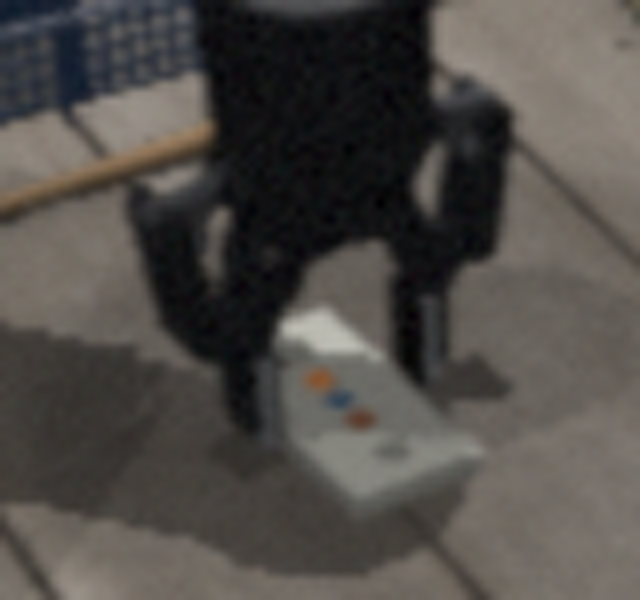

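Good straddle. Close.

send_rows(plan=[[0,0,0.3,0,53],[0,0,0.3,0,51],[0,0,0.3,0,49],[0,0,0.3,0,45],[0,0,0.3,0,40],[0,0,0.3,0,40],[0,0,0.3,0,40],[0,0,0.3,0,40],[0,0,0.3,0,40],[0,0,0.3,0,40]])

```text
t: 18.4
tcp_pos: [594.5, 284.3, 27.2]
tool_rot: [-179.9, -0.1, -86.4]
contact_force: [-1.8, -0.3, 6.0]
width: 47.5
```

send_rows(plan=[[0,0,3,0,40],[0,0,6,0,40],[0,0,10,0,40],[0,0,15,0,40],[0,0,25,0,40],[0,0,40,0,40],[0,0,60,0,40],[0,0,75,0,40],[0,0,82,0,40],[0,0,84,0,40]])

```text
t: 19.23
tcp_pos: [595.3, 284.8, 113.6]
tool_rot: [-179.7, 0.0, -86.4]
contact_force: [-0.4, 0.5, -1.4]
width: 47.6
```

```bash
python3 - <<'E'
from h import *
s=get_state();print(s['tcp_pos'],s['tool_rot'],s['contact_force'],s['ft_torque'],s['width'])
E
```

```text
[595.3117877  284.79253372 113.56847011] [-1.79688792e+02  4.52045277e-03 -8.64107003e+01] [-0.4285273   0.5093727  -1.39515914] [-0.06381226 -0.01742324  0.00166158] 47.55696491668466
```

send_rows(plan=[[0,-15,0,-0.005,40],[1,-45,0,-0.01,40],[2,-85,0,-0.015,40],[3,-125,0,-0.02,40],[5,-165,0,-0.027,40],[6,-205,0,-0.034,40],[7,-240,0,-0.04,40],[8,-268,0,-0.047,40],[8,-287,0,-0.047,40],[8.2,-298.3,0,-0.047,40]])

```text
t: 20.07
tcp_pos: [602.4, -16.4, 112.6]
tool_rot: [-179.8, -0.0, -89.3]
contact_force: [0.2, 0.4, -0.7]
width: 47.6
```

send_rows(plan=[[0,0,-4,0,40],[0,0,-8,0,40],[0,0,-8,0,40],[0,0,-8,0,40],[0,0,-8,0,40],[0,0,-8,0,40],[0,0,-8,0,40],[0,0,-8,0,40],[0,0,-8,0,40],[0,0,-8,0,40]])

```text
t: 20.9
tcp_pos: [602.4, -16.4, 104.7]
tool_rot: [-179.8, -0.0, -89.3]
contact_force: [0.2, 0.1, -0.8]
width: 47.4
```

```bash
python3 - <<'E'
from h import *
for n in("top","side"):cv2.imwrite(f"pics/{n}11.png",get_image(n)[:,:,::-1])
crop("pics/side11.png","pics/side11d.png",325,155,55,50,14)
crop("pics/top11.png","pics/top11c.png",268,165,98,40,8)
s=get_state();print(s['tcp_pos'],s['tool_rot'],s['contact_force'],s['ft_torque'],s['width'])
E
```

```text
[602.35102833 -16.42932758 104.58656876] [-1.79815811e+02 -1.55520531e-02 -8.92610181e+01] [ 0.60908065  1.27723777 -1.37746775] [0.01391372 0.02449215 0.00944771] 47.40162977363872
```

View pics/side11d.png

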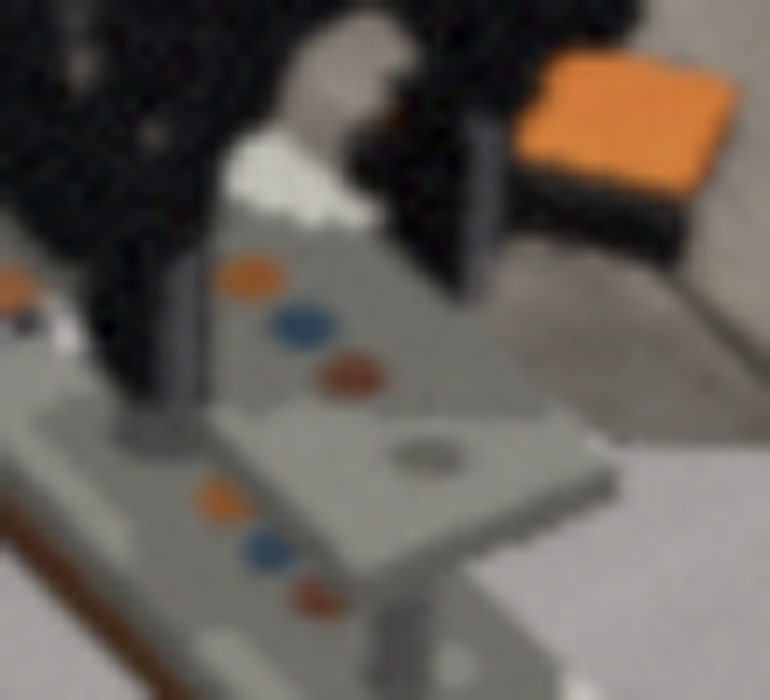

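View pics/top11c.png

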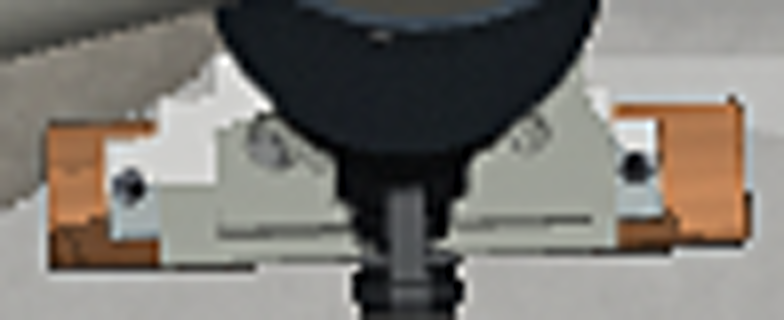

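```bash
cat > m4.py <<'E'
from fit import *
def cpk(n,o,k,pts): return [(n,(np.array(p)+.5)/k-.5+np.array(o)) for p in pts]
for z in(86.7,87.5):
    T=cpk('top',(268,165),8,[(218,233),(592,216),(257,140),(530,132)])
    mt=[(-25,52,z),(-25,-52,z)]
    T=T[:2]
    S=cpk('side',(325,155),14,[(251,279),(303,327),(351,377),(428,455),(618,474),(362,570)])
    ms=[(0,14,z),(0,0,z),(0,-14,z),(0,-35,z),(25,-52,z),(-25,-52,z)]
    for l,o,m in(('top',T,mt),('side',S,ms),('both',T+S,mt+ms)):
        p,r=fit(o,m,[600,-12,0],0);print(z,l,p[:2].round(1),np.degrees(p[2]).round(2),r.round(1).tolist())
E
python3 m4.py
```

```text
86.7 top [602.3 -16.1] 1.31 [[-0.1, 0.0], [0.1, -0.0]]
86.7 side [603.8 -17.3] 0.06 [[0.2, 0.1], [-0.0, 0.1], [0.0, 0.1], [-0.0, -0.0], [0.3, -0.8], [-0.4, 0.3]]
86.7 both [603.3 -17. ] 0.8 [[0.2, -0.6], [0.4, -0.2], [-0.1, 0.1], [-0.3, 0.2], [-0.2, 0.1], [-0.1, -0.1], [0.1, -1.0], [-0.4, 0.3]]
87.5 top [602.2 -16.1] 1.31 [[-0.1, 0.0], [0.1, -0.0]]
87.5 side [603.3 -18. ] 0.04 [[0.2, 0.1], [-0.0, 0.1], [0.0, 0.1], [-0.0, -0.0], [0.3, -0.8], [-0.4, 0.3]]
87.5 both [603.  -17.5] 0.65 [[0.4, -0.6], [0.6, -0.1], [-0.1, 0.0], [-0.3, 0.1], [-0.2, 0.0], [-0.2, -0.2], [0.1, -1.1], [-0.4, 0.2]]
```

send_rows(plan=[[0.8,4,0,0.003,40],[0.8,4,-2,0.003,40],[0.8,4,-5,0.003,40],[0.8,4,-7,0.003,40],[0.8,4,-9,0.003,40],[0.8,4,-10,0.003,40],[0.8,4,-10.5,0.003,40],[0.8,4,-10.5,0.003,40],[0.8,4,-10.5,0.003,40],[0.8,4,-10.5,0.003,40]])

```text
t: 21.83
tcp_pos: [603.3, -12.4, 94.3]
tool_rot: [-179.8, -0.0, -89.1]
contact_force: [0.1, 0.4, -1.0]
width: 47.2
```

```bash
python3 - <<'E'
from h import *
for n in("top","side"):cv2.imwrite(f"pics/{n}12.png",get_image(n)[:,:,::-1])
crop("pics/top12.png","pics/top12c.png",268,165,98,40,8)
s=get_state();print(s['tcp_pos'],s['tool_rot'],s['contact_force'],s['ft_torque'],s['width'])
E
```

```text
[603.26117512 -12.43788134  94.2749485 ] [-1.79794206e+02 -1.49029846e-02 -8.90884976e+01] [ 0.35496612  0.06393354 -0.34567763] [-0.03109508 -0.01802036  0.00320152] 47.195213981106555
```

View pics/top12c.png

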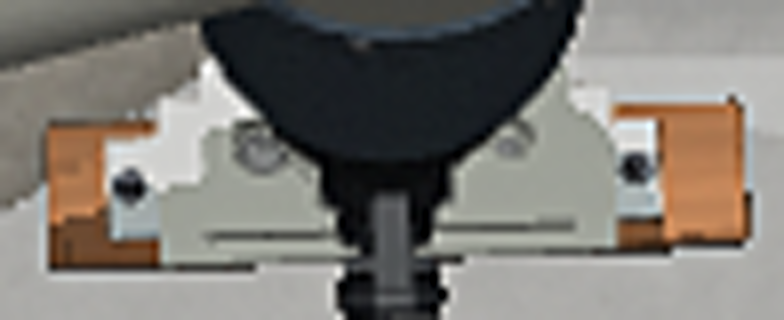

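send_rows(plan=[[0,0.2,-0.5,0,40],[0,0.2,-1,0,40],[0,0.2,-1.5,0,40],[0,0.2,-2,0,40],[0,0.2,-2.5,0,40],[0,0.2,-3,0,40],[0,0.2,-3.5,0,40],[0,0.2,-4,0,40],[0,0.2,-4.5,0,40],[0,0.2,-5,0,40]])

```text
t: 22.77
tcp_pos: [603.3, -12.2, 89.2]
tool_rot: [-179.8, -0.0, -89.1]
contact_force: [0.1, -0.0, -0.5]
width: 47.6
```

```bash
python3 - <<'E'
from h import *
s=get_state();print(s['tcp_pos'],s['tool_rot'],s['contact_force'],s['ft_torque'],s['width'])
E
```

```text
[603.25649763 -12.23654791  89.2176568 ] [-1.79794345e+02 -1.38226645e-02 -8.90917562e+01] [ 0.07927259 -0.04547844 -0.5339864 ] [-0.03033508  0.05024322 -0.01136789] 47.561356692031026
```

send_rows(plan=[[0,0,-0.5,0,40],[0,0,-1,0,40],[0,0,-1.5,0,40],[0,0,-2,0,40],[0,0,-2.5,0,40],[0,0,-3,0,40],[0,0,-3.5,0,40],[0,0,-4,0,40],[0,0,-4.5,0,40],[0,0,-5,0,40]])

```text
t: 23.6
tcp_pos: [603.2, -12.2, 84.1]
tool_rot: [-179.8, -0.0, -89.1]
contact_force: [0.4, 0.6, -0.2]
width: 47.3
```

```bash
python3 - <<'E'
from h import *
s=get_state();print(s['tcp_pos'],s['tool_rot'],s['contact_force'],s['ft_torque'],s['width'])
E
```

```text
[603.24280878 -12.24201609  84.13410986] [-1.79799366e+02 -1.57835805e-02 -8.90914075e+01] [ 0.39233555  0.58315017 -0.24309499] [-0.01138045  0.01752892  0.01551313] 47.285384636225295
```

send_rows(plan=[[0,0,-0.5,0,40],[0,0,-1,0,40],[0,0,-1.5,0,40],[0,0,-2,0,40],[0,0,-2.5,0,40],[0,0,-3,0,40],[0,0,-3.5,0,40],[0,0,-4,0,40],[0,0,-4.5,0,40],[0,0,-5,0,40]])

```text
t: 24.43
tcp_pos: [603.3, -12.2, 79.1]
tool_rot: [-179.8, -0.0, -89.1]
contact_force: [-0.4, 0.3, -0.6]
width: 47.6
```

```bash
python3 - <<'E'
from h import *
s=get_state();print(s['tcp_pos'],s['tool_rot'],s['contact_force'],s['ft_torque'],s['width'])
E
```

```text
[603.2677986  -12.20057491  79.11240905] [-1.79795169e+02 -1.42101832e-02 -8.90868653e+01] [-0.41785395  0.3248047  -0.58413911] [-0.00094172 -0.01780397 -0.03365988] 47.637857283110264
```

send_rows(plan=[[0,0,-1.5,0,40],[0,0,-3,0,40],[0,0,-4.5,0,40],[0,0,-6,0,40],[0,0,-8,0,40],[0,0,-10,0,40],[0,0,-12,0,40],[0,0,-13.5,0,40],[0,0,-15,0,40],[0,0,-16,0,40]])

```text
t: 25.27
tcp_pos: [603.2, -12.2, 62.9]
tool_rot: [-179.8, -0.0, -89.1]
contact_force: [1.1, 0.8, -1.5]
width: 47.3
```

```bash
python3 - <<'E'
from h import *
s=get_state();print(s['tcp_pos'],s['tool_rot'],s['contact_force'],s['ft_torque'],s['width'])
E
```

```text
[603.1916617  -12.23537755  62.85934544] [-1.79808703e+02 -1.57251402e-02 -8.90909947e+01] [ 1.06872094  0.78052326 -1.54661262] [-0.02812512  0.05451432  0.00037431] 47.263690887737425
```

send_rows(plan=[[0,0,-0.3,0,40],[0,0,-0.6,0,40],[0,0,-0.9,0,40],[0,0,-1.2,0,40],[0,0,-1.5,0,40],[0,0,-1.8,0,40],[0,0,-2,0,40],[0,0,-2,0,40],[0,0,-2,0,40],[0,0,-2,0,40]])

```text
t: 26.1
tcp_pos: [603.2, -12.3, 62.2]
tool_rot: [-179.8, -0.0, -89.1]
contact_force: [-4.6, 1.6, 9.6]
width: 47.5
```

```bash
python3 - <<'E'
from h import *
s=get_state();print(s['tcp_pos'],s['tool_rot'],s['contact_force'],s['ft_torque'],s['width'])
E
```

```text
[603.15700325 -12.25008494  62.23104206] [-1.79774360e+02 -2.76535452e-02 -8.90704342e+01] [-4.61032614  1.55497399  9.5674098 ] [ 0.3569815   1.73798821 -0.03151888] 47.51385438467712
```

send_rows(plan=[[0,0,0.2,0,50],[0,0,0.2,0,54],[0,0,0.2,0,60],[0,0,0.2,0,62],[0,0,4,0,64],[0,0,14,0,66],[0,0,30,0,70],[0,0,50,0,75],[0,0,70,0,85],[0,0,80,0,85]])

```text
t: 26.93
tcp_pos: [604.5, -12.3, 145.9]
tool_rot: [-179.5, -0.0, -89.0]
contact_force: [0.6, 0.7, 0.9]
width: 84.8
```

send_rows(plan=[[0,10,20,0,85],[0,30,40,0,85],[-5,60,50,0,85],[-10,95,60,0,85],[-15,130,60,0,85],[-20,165,60,0,85],[-25,195,60,0,85],[-30,215,60,0,85],[-30,225,60,0,85],[-30,230,60,0,85]])

```text
t: 27.77
tcp_pos: [574.3, 219.2, 206.0]
tool_rot: [-179.5, -0.0, -88.9]
contact_force: [0.1, 0.2, -0.1]
width: 85.0
```

```bash
python3 - <<'E'
from h import *
for n in("top","side"):cv2.imwrite(f"pics/{n}13.png",get_image(n)[:,:,::-1])
crop("pics/side13.png","pics/side13c.png",310,160,80,75,8)
s=get_state();print(s['t'],s['tcp_pos'],s['contact_force'])
E
```

```text
27.8667 [574.63964701 217.83721217 205.87650787] [-0.57063768 -0.64297331  0.02322999]
```

View pics/side13c.png

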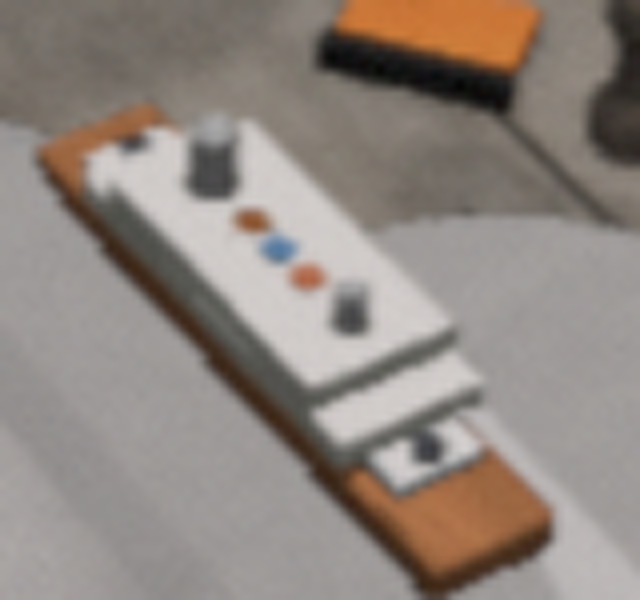

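View pics/top13.png

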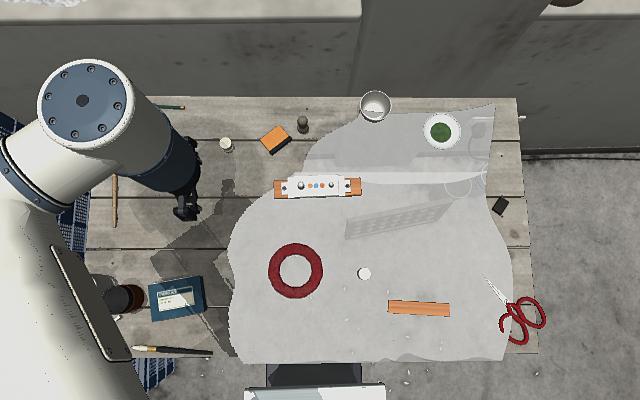

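Both tiles are stacked flat over both pins, with the glaze up. The cup (375,105), spool (226,144) and prop (364,273) are unmoved, so I'm handing the job in.

```bash
python3 -c "
from bench import *
print(job_done())"
```

```text
the job is handed in; nothing more can be done
None
```

Both tiles are filed on the holder over both pins, glazed faces up. The longer tile lies on the rail and the shorter one lies flat on top of it. I handed the job in at about 28 s of the 64 s allowed.

- **Seating:** Contact came at TCP heights of 52.1 mm for the long tile and 62.2 mm for the short one. From the heights at which each was gripped, those agree with tile undersides at 26 mm (the rail top) and 35 mm (the top of the long tile). The highest force I read at the end of a move was about 11 N. It was taken at the end of each move, so I did not see the peaks in between.
- **Final pictures:** The last side and top pictures show both pins coming up through both tiles and the stack flat. The cup, spool and prop appear at the same pixels as at the start, and the gripper was well clear when I handed in.
- **Disagreements:** The two cameras differed by 1–2 mm on the rail's position, so I used a value in between. On the way down the long tile brushed the thick pin lightly (about 1.5 N), and a 0.3 mm shift cleared it. The gripper read about 47.5 mm on the 50 mm wide tiles, which I took to be an offset in its reading.

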